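Flip the lash tile face up against the drawer front

ROBOT

A 6-joint arm with a two-finger parallel gripper is mounted at the origin on the work surface. World frame = base frame: x ahead of the robot, y to its left, z up, the work surface at z = 0. Lengths are in mm, angles in rad, forces in N, time in s.
With the tool pointing down it reaches from about 275 to 825 mm from the base axis. Payload 5.2 kg.
Tool frame: the origin (TCP) lies at the very end of the fingers, on their centre line; the grasp point (between the pads) lies 19 mm behind it; z points along the fingers, y is the line along which they close (so a half turn about z gives the same grasp; the last joint's range is limited). The gripper opens to 93 mm and grips with 3 to 60 N. Pads are 15 mm wide; open, the fingers measure 128 mm over their backs; the gripper's body (75 mm by 188 mm) begins 65 mm behind the grasp point.
Start: joints at [1.097, 0.259, 1.535, -0, 1.348, -0.203], TCP at [147.104, 529.967, 218.653] pointing down, gripper open.
Joint ranges: [-3.14, 3.14], [-0.91, 2.08], [0.19, 2.58], [-1.22, 4.36], [0.22, 2.71], [-3.12, 3.12]. Speed limits (rad/s): [2.57, 2.57, 3.14, 3.14, 3.14, 3.14].

INTERFACE

Orientations are given as [roll, pitch, yaw] about the fixed x, y, z axes, in that order (R = Rz(yaw) Ry(pitch) Rx(roll)).
In Python, from bench import robot gives the robot as it stands. The module is installed in compiled form; this text tells all that it offers. Calls block until the motion is done:
- robot.move_ptp(position, orientation): joint-space move of the TCP to a pose.
- robot.move_linear(position, ori=None, speed=150, f_stop=None): straight line of the TCP; ori=None keeps the orientation; speed is the mean speed in mm/s. With f_stop (N) it stops when the force on the tool has changed by that much, and returns True; else False.
- robot.move_j(angles): joint-space move.
- robot.move_gripper(opening): opening from 0.0 (shut) to 1.0 (fully open); the grip force is fixed at half the most; returns when the fingers have stopped.
- robot.sleep(seconds).
- robot.inverse_kinematics(position, orientation): joint angles nearest the present ones, or None.
- robot.get_image(name): name is "scene" or "side" or "wrist"; returns a dict with "img" (384x512x3 uint8, blue, green, red), "fovy" (degrees; the focal length in pixels is half the picture's height over the tangent of half this angle, whatever the lens; pixels are square), "cx", "cy" (the principal point, pixels), "k1" (the pictures are not rectified: a ray, as slopes to the right and down, at radius r is drawn at 1 + k1 r^2 times it, then the intrinsics apply), "eye" and "orientation" of the camera in the world. Camera axes: x right, y down, z forward; pixel columns grow to the right and rows downward; lengths in mm; the calibration is good to about 2 mm. A picture is of the moment at which its call begins. There is no depth.
A pose or a line that the arm cannot do raises robot.MotionError and nothing moves.
- robot.hand_in(): hands the job in; it is judged then, once.
Readings, each from a call of its own:
- robot.current_t(): time.
- robot.current_qpos(): joint angles.
- robot.current_joint_vel(): joint speeds.
- robot.current_joint_efforts(): joint torques, N m.
- robot.current_tcp_pos(): TCP position.
- robot.current_eef_rot(): TCP orientation.
- robot.current_contact_force(): force on the tool from outside, world axes, zero at the start.
- robot.current_ft_torque(): the same for the moment, N m.
- robot.current_gripper_width(): opening from 0.0 (shut) to 1.0 (fully open).
- robot.current_finger_force(): force on a finger pad.
Only numpy, scipy, OpenCV 4.12 (cv2) and the standard library are available. Lean on these libraries where they do the work, as an engineer would, in place of code of your own. Each camera call takes 0.05 s, during which the arm holds its last target. There are 200 camera calls.

TASK

The white lash tile on the grey mat lies face down. Turn it face up: push it by its near edge against the steel drawer front until it stands leaning there with its lower edge fully home at the foot of the front, then from behind tip its upper edge back towards the robot so that it falls over and lies flat on the mat. The acrylic is brittle, so do not grip it or push it with more than about 12 N, and leave the other things where they are.

Things in the scene. Friction and masses are not known exactly. Their poses are not given: they have to be found in the camera images.
- unit: Black case, 180 deep x 340 wide x 58 mm high, with a steel drawer front facing the robot and a grey mat before it; all immovable. Origin: table level, middle of the width, at the upright front face of the drawer IF it were shut. x points away from the robot, square into the front; y along it; z up. The case top spans x 10 to 190 mm.
- shut_top (a point): Where the middle of the drawer front's top edge would be if shut, 66 mm above the table, unit's axes. The drawer really stands out 0 to 18 mm nearer the robot (-x): this is not measured and must be felt or seen. Stiff runner: treat as rigid. The front is 280 mm wide, 10 mm thick, polished (friction about 0.12).
- shut_lip (a point): Where the drawer front's toe would begin if shut: middle of the top of a 2 mm high upright lip along its foot, 28 mm before the upright face; from it the toe slopes up, 48 then 65 degrees, to meet the face 44 mm up. It moves with the drawer, so really lies 0 to 18 mm nearer the robot. Pushed square home on it, a tile leans about 66 degrees from level, top about 103 mm up.
- mat_edge (a point): Middle of the grey mat's edge next to the drawer, on its upper surface, unit's axes. Mat: 3 mm thick, 340 mm wide, runs 220 mm from here towards the robot. Between it and the lip is a gutter 4 to 22 mm wide down to the table; a tile's near edge, pushed off the mat, drops in and is stopped hard by the lip. Let go, it may slip back to this edge and lean lower (top 86 mm up at least).
- tile_mid (a point): Centre of the white acrylic tile, 110 (its x) x 100 (its y) x 14 mm, 0.13 to 0.25 kg, too wide to grip. Starts flat on the mat (centre 10 mm above the table), its x within 0.2 rad of the unit's. Its z axis points out of the plain back: up at the start, down once the face with five strips is up. Climbing the toe takes 1 to 5 N; the lip is felt as a steep rise.
- jade_stone: Bystander: green-grey stone disc, 50 mm across, 10 mm high, on the mat beside the tile; origin in the middle of its underside. Leave alone.
- adhesive: Bystander: small bottle with a brass cap, 22 mm across, 55 mm high, on the mat beside the tile; origin in the middle of its underside. Leave alone.
- tape_roll: Bystander: roll of paper tape, 48 mm across, 18 mm high, on the mat beside the tile; origin in the middle of its underside. Leave alone.
- cream_jar: Bystander: glass jar, 52 mm across, 50 mm high, on the case's top; origin in the middle of its underside. Leave alone.
- lash_box: Bystander: flat pinkish box, 110 x 60 x 22 mm, on the case's top; origin in the middle of its underside. Leave alone.
- phone: Bystander: black phone, 150 x 72 x 14 mm, on the table; origin in the middle of its underside. Leave alone.
- brush_cup: Bystander: white ceramic cup, 68 mm across, 85 mm high, on the table; origin in the middle of its underside. Leave alone.
- tweezers: Bystander: steel tweezers 130 mm long, on the table; origin in the middle of its underside. Leave alone.
- tile: The same tile; origin in the middle of the face with the strips, 7 mm from its centre. Axes as for tile_mid.
Mind the look-alikes: they are no part of the job. Of the things shaped like the tile, the white one is meant.

How it is judged (in metres and radians):
On the way:
1. the tile stands leaning against the drawer front, its lower edge fully home at the front's foot (angle between tile_mid's own z axis and vertical between 1.1 and 1.5 rad and x of tile_mid in the frame of unit between -0.05 and 0.03 m and z of tile_mid in the frame of unit between 0.045 and 0.065 m), for 0.2 s.
At the end, for the whole second after the job is handed in: The tile lies face up and flat (within 8 degrees) on the mat, its centre at least 5 mm in from the mat's drawer-side edge, within 240 mm of the shut front and within 110 mm of the unit's middle line, at rest (angle between tile_mid's own z axis and vertical above 3 rad and z of tile_mid in the frame of unit between 0.006 and 0.016 m and x of tile_mid in the frame of unit between -0.24 and -0.055 m and y of tile_mid in the frame of unit between -0.11 and 0.11 m and linear speed of tile below 0.02 m/s); the robot touches nothing.
It fails at once if the tile is gripped or pushed with more than 15 N (contact force between the fingers and tile above 15 N).
It fails at once if a bystander is moved more than 30 mm (distance of any of jade_stone, adhesive, tape_roll, cream_jar, lash_box, phone, brush_cup, tweezers from where it was at the start of the episode above 0.03 m).
It also fails if it takes over 58 s, if anything falls off the work surface, if the arm or the gripper's body presses on something with over 40 N, if the wrist force passes 120 N, or if a joint passes its speed limit or range.

## Working session

There is one attempt and no reset: what is moved stays moved. The work goes in short steps, each a Python script; the robot and the scene stay as the last script left them, time stands still between calls to the robot, and variables do not carry over. Pictures are saved under pics/ and viewed, at most 10 in all, crops included, and the job is handed in when it is done.

```bash
mkdir -p pics; cat > h.py <<'E'
import numpy as np, cv2, pickle
from scipy.spatial.transform import Rotation as R
from bench import robot
def grab(n,tag):
    d=robot.get_image(n); cv2.imwrite(f'pics/{tag}.png',d['img']); pickle.dump(d,open(f'pics/{tag}.pkl','wb')); return d
def rotm(o):
    o=np.array(o,float)
    return o if o.shape==(3,3) else R.from_euler('xyz',o).as_matrix()
def f_(d): return d['img'].shape[0]/2/np.tan(np.radians(d['fovy'])/2)
def ray(d,u,v):
    p=np.array([(u-d['cx'])/f_(d),(v-d['cy'])/f_(d)]); q=p.copy()
    for _ in range(20): q=p/(1+d['k1']*(q@q))
    return rotm(d['orientation'])@np.array([q[0],q[1],1])
def onz(d,u,v,z):
    r=ray(d,u,v); e=np.array(d['eye'],float); return e+r*(z-e[2])/r[2]
def proj(d,P):
    c=rotm(d['orientation']).T@(np.array(P,float)-d['eye']); q=c[:2]/c[2]; q=q*(1+d['k1']*(q@q))
    return q*f_(d)+[d['cx'],d['cy']]
E
python3 - <<'E'
from h import *
a=grab('scene','s0'); b=grab('side','d0')
for d in(a,b): print({k:d[k] for k in d if k!='img'})
print(robot.current_t(),robot.current_eef_rot())
cv2.imwrite('pics/both.png',cv2.resize(np.vstack([a['img'],b['img']]),None,fx=.78,fy=.78))
E
```

```text
{'fovy': 57.33127669538681, 'cx': 256.4647430941339, 'cy': 196.6774947082632, 'k1': -0.08401789144634206, 'eye': array([1089.71520269,  177.26563736,  817.46330937]), 'orientation': array([-2.44860413, -0.01705886,  1.89766495])}
{'fovy': 54.46167184028615, 'cx': 253.5302384988607, 'cy': 193.04853583579325, 'k1': -0.03021469551958889, 'eye': array([ 407.31829364, -942.25460726,  954.25363822]), 'orientation': array([-2.34022751,  0.01563855, -0.13733033])}
0.1 [-3.14004162e+00 -2.98776039e-04  2.87076641e+00]
```

View pics/s0.png

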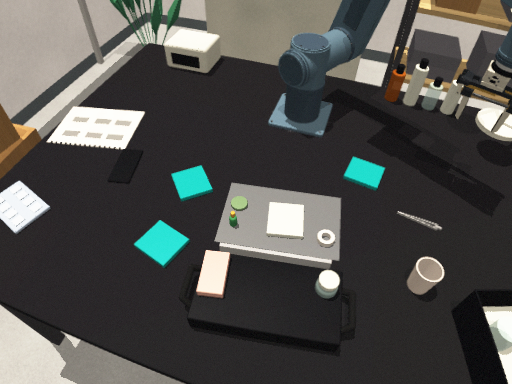

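View pics/d0.png

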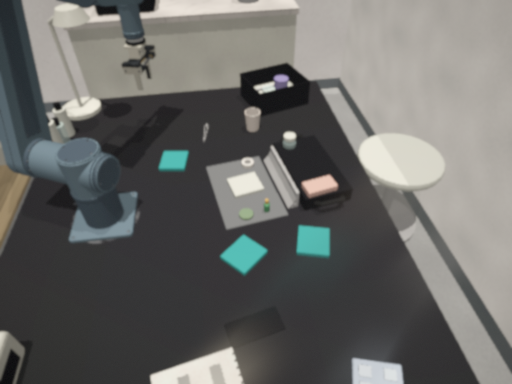

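The white tile is at scene (286,220) and side (246,183). The look-alikes are teal squares at scene (192,182), (161,243) and (364,173), and white sheets at (97,128) and (20,205). I choose the white one on the grey mat, and will check it in a close crop and extract contours.

```bash
python3 - <<'E'
from h import *
a=pickle.load(open('pics/s0.pkl','rb'));b=pickle.load(open('pics/d0.pkl','rb'))
for d,(x0,y0,x1,y1),pt,tp in((a,(180,170,360,280),(262,197),(286,220)),(b,(195,135,315,235),(225,195),(246,183))):
    hsv=cv2.cvtColor(d['img'],cv2.COLOR_BGR2HSV)
    print('matcol',hsv[pt[1],pt[0]],'tile',hsv[tp[1],tp[0]])
    roi=np.zeros(hsv.shape[:2],np.uint8); roi[y0:y1,x0:x1]=255
    v=hsv[...,2]; tv=int(v[tp[1],tp[0]]);mv=int(v[pt[1],pt[0]])
    m=((v>(tv+mv)//2)&(hsv[...,1]<60)).astype(np.uint8)*255&roi
    n,l=cv2.connectedComponents(m); c=cv2.findContours((l==l[tp[1],tp[0]]).astype(np.uint8),0,2)[0][0]
    q=cv2.boxPoints(cv2.minAreaRect(c)); ap=cv2.approxPolyDP(c,5,True)[:,0]
    W=np.array([onz(d,*p,17) for p in ap]);print('tile',ap.tolist(),W.round(1).tolist(),W.mean(0))
    cw=np.array([onz(d,*p[0],17)[:2] for p in c],np.float32); print('rect',cv2.minAreaRect(cw))
    m=((abs(v.astype(int)-mv)<18)&(hsv[...,1]<70)).astype(np.uint8)*255&roi
    m=cv2.morphologyEx(m,cv2.MORPH_OPEN,np.ones((3,3)))
    n,l=cv2.connectedComponents(m); c=cv2.findContours((l==l[pt[1],pt[0]]).astype(np.uint8),0,2)[0][0]
    ap=cv2.approxPolyDP(cv2.convexHull(c),4,True)[:,0]
    print('mat',ap.tolist(),[onz(d,*p,3).round(0)[:2].tolist() for p in ap])
    cw=np.array([onz(d,*p[0],3)[:2] for p in c],np.float32); print('rect',cv2.minAreaRect(cw))
k=np.hstack([cv2.resize(a['img'][170:280,190:360],(400,259)),cv2.resize(b['img'][135:235,195:350],(400,258))[:259].repeat(1,0) if 0 else cv2.resize(b['img'][135:235,195:350],(400,259))])
cv2.imwrite('pics/crop1.png',k)
E
```

```text
matcol [ 21  16 163] tile [ 25   6 254]
tile [[270, 202], [266, 232], [302, 235], [303, 205]] [[461.7, 20.6, 17.0], [566.1, 41.7, 17.0], [543.0, 137.6, 17.0], [440.2, 114.9, 17.0]] [502.73281248  78.72228855  17.        ]
rect ((503.1162109375, 78.66423034667969), (111.29957580566406, 100.99607849121094), 13.089254379272461)
mat [[231, 184], [339, 198], [338, 258], [215, 240]] [[423.0, -118.0], [366.0, 211.0], [573.0, 246.0], [628.0, -84.0]]
rect ((497.85113525390625, 64.12520599365234), (219.25315856933594, 336.3198547363281), 8.815164566040039)
matcol [ 23   7 148] tile [ 24  16 237]
tile [[254, 172], [227, 179], [235, 195], [263, 187]] [[543.0, 133.1, 17.0], [437.0, 109.0, 17.0], [458.0, 18.6, 17.0], [564.0, 44.7, 17.0]] [500.49493994  76.35834494  17.        ]
rect ((500.6596984863281, 76.55313873291016), (112.7344970703125, 104.0783462524414), 13.168304443359375)
mat [[258, 157], [285, 214], [227, 227], [208, 167]] [[574.0, 239.0], [620.0, -87.0], [417.0, -116.0], [369.0, 207.0]]
rect ((494.38018798828125, 60.27348327636719), (215.9362335205078, 332.64501953125), 9.139673233032227)
```

View pics/crop1.png

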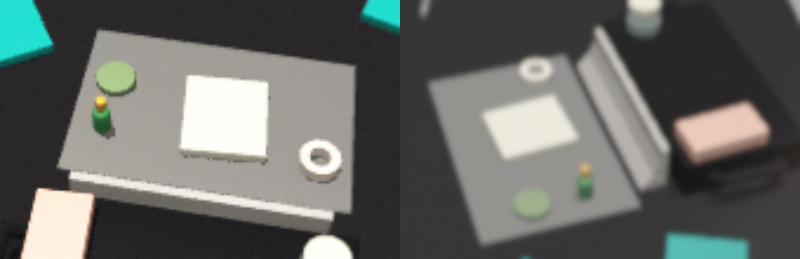

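The crop confirms a plain white tile on the mat, with the stone and bottle on its −y side and the tape on its +y side. The box and jar on the case top leave a gap behind it. Next: push.

```bash
cat >> h.py <<'E'
YAW=np.radians(9.0); O=np.array([496.5,62.5])+160*np.array([np.cos(YAW),np.sin(YAW)])
def W(x,y,z):
    return np.array([O[0]+x*np.cos(YAW)-y*np.sin(YAW),O[1]+x*np.sin(YAW)+y*np.cos(YAW),z])
def U(p):
    p=np.array(p,float); q=p[:2]-O; c,s=np.cos(YAW),np.sin(YAW); return np.array([q[0]*c+q[1]*s,-q[0]*s+q[1]*c,p[2]])
def tool(lean=0,flip=False):
    # tool z = sin(lean) x_unit - cos(lean) z, closing along unit y
    M=R.from_euler('z',YAW)*R.from_euler('y',-lean)*R.from_euler('x',np.pi)
    if flip: M=M*R.from_euler('z',np.pi)
    return M.as_euler('xyz')
E
python3 - <<'E'
from h import *
a=pickle.load(open('pics/s0.pkl','rb'))
for n,u,v,z in(('box',213,275,80),('jar',328,278,108),('bottle',233,212,58),('tape',326,237,21),('stone',239,203,13)): print(n,U(onz(a,u,v,z)).round(0))
L=np.radians(5)
o=tool(L); print(rotm(o)[:,2])
q=robot.inverse_kinematics(W(-242,14,60),o);q2=robot.inverse_kinematics(W(-242,14,60),tool(L,True)); print(q,q2)
if q is None or (q2 is not None and abs(q2[5])<abs(q[5])-.3): o=tool(L,True)
robot.move_gripper(0.43)
robot.move_ptp(W(-242,14,60),o)
robot.move_linear(W(-242,14,5),speed=80)
print(robot.current_t(),U(robot.current_tcp_pos()),robot.current_contact_force())
f=robot.move_linear(W(-100,14,5),speed=45,f_stop=8)
print(f,robot.current_t(),U(robot.current_tcp_pos()),robot.current_contact_force())
grab('side','d1');grab('scene','s1')
k=[cv2.resize(cv2.imread(f'pics/{n}.png')[y:y+130,180:380],(400,260)) for n,y in(('s1',160),('d1',110))]
cv2.imwrite('pics/c2.png',np.hstack(k))
E
```

```text
box [  88. -129.   80.]
jar [ 64. 129. 108.]
bottle [-115. -127.   58.]
tape [-105.  132.   21.]
stone [-184. -125.   13.]
[ 0.08608271  0.01363416 -0.9961947 ]
[-0.13893219  0.16270992  2.11918391  0.03628575  0.77653898  1.24995683] [-0.13893219  0.16270992  2.11918391  0.03628575  0.77653898 -1.89163583]
3.9333 [-241.69298401   14.02421249    5.2266156 ] [-0.0396078   0.59090558 -0.20059466]
False 7.2417 [-100.00386169   14.02251274    5.05396284] [-0.77258086 -0.00910603 -1.041168  ]
```

View pics/c2.png

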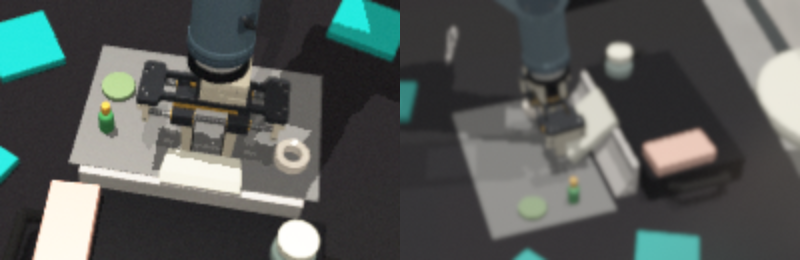

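The tile is tilting up square on the drawer front, at crop (200,170), and the bystanders are untouched. Next I push it slowly home.

```bash
python3 - <<'E'
from h import *
f=robot.move_linear(W(-78,14,5),speed=20,f_stop=7)
print(f,robot.current_t(),U(robot.current_tcp_pos()),robot.current_contact_force())
x=U(robot.current_tcp_pos())[0]; F0=robot.current_contact_force()
if not f:
    while x<-38:   # 3 mm strokes, watch for the steep rise at the lip
        x+=3; f=robot.move_linear(W(x,14,5),speed=10,f_stop=5)
        F=robot.current_contact_force(); print(f,round(robot.current_t(),2),U(robot.current_tcp_pos()).round(1),np.round(F,1))
        if f or np.linalg.norm(F)>8.5: break
robot.sleep(.2)
grab('side','d2');grab('scene','s2')
k=[cv2.resize(cv2.imread(f'pics/{n}.png')[y:y+130,180:380],(400,260)) for n,y in(('s2',160),('d2',110))]
cv2.imwrite('pics/c3.png',np.hstack(k))
E
```

```text
False 8.5917 [-77.95022543  13.98752652   5.07128177] [-0.21171796  0.3392318  -0.61459026]
False 9.05 [-74.7  14.    5.1] [-0.5 -1.  -1.2]
False 9.5 [-71.7  14.    5. ] [-0.6  0.8 -0.6]
False 9.95 [-68.6  13.9   5.1] [-0.6 -0.  -0.1]
False 10.4 [-65.9  14.    5. ] [ 0.4  0.  -0.2]
False 10.85 [-63.   14.    4.9] [-0.3 -0.4 -1.3]
False 11.3 [-61.3  14.2   4.5] [-5.3 -1.7  0.7]
True 11.58 [-61.4  14.4   3.8] [-0.5  0.1  4.5]
```

View pics/c3.png

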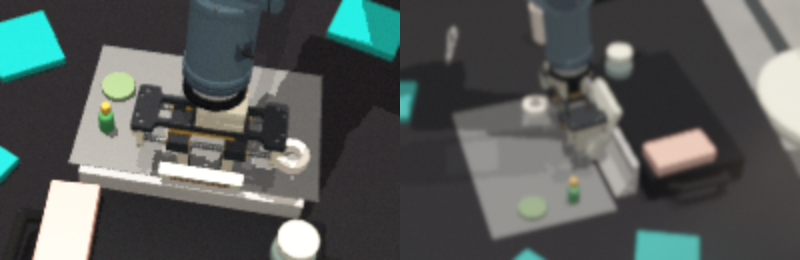

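The tile is nearly upright, with its top edge at crop (160–243, 163–185). The force rose at TCP x = −61. Before tipping I'll check the height of the top edge across the two views.

```bash
python3 - <<'E'
from h import *
print(robot.current_contact_force(),U(robot.current_tcp_pos()),robot.current_eef_rot(),robot.current_t())
out=[]
for n,(x,y) in(('s2',(248,225)),('d2',(258,130))):
    d=pickle.load(open(f'pics/{n}.pkl','rb')); s=6
    k=cv2.resize(d['img'][y:y+65,x:x+65],None,fx=s,fy=s,interpolation=cv2.INTER_CUBIC)
    for dd,col in((13,(0,0,255)),):
        for yy in(-36,64):
            for p in((-28-dd+44.7,yy,101.5),(-28-dd+44.7-12.8,yy,107),(-dd,yy,66)):
                u=proj(d,W(*p)); print(n,dd,p,u.round(1)); cv2.circle(k,tuple(int(round((c-o+.5)*s)) for c,o in zip(u,(x,y))),3,col,-1)
    out.append(k)
cv2.imwrite('pics/c4.png',np.hstack(out))
E
```

```text
[ 0.37247546 -0.4547183   5.92766371] [-61.43468079  14.43095809   3.77161332] [-3.14075854 -0.08007337  0.15741517] 11.8833
s2 13 (3.700000000000003, -36, 101.5) [259.2 245.6]
s2 13 (-9.099999999999998, -36, 107) [260.1 239.9]
s2 13 (-13, -36, 66) [259.9 247.5]
s2 13 (3.700000000000003, 64, 101.5) [301. 252.]
s2 13 (-9.099999999999998, 64, 107) [301.8 246.2]
s2 13 (-13, 64, 66) [299.9 253.7]
d2 13 (3.700000000000003, -36, 101.5) [290.5 165.2]
d2 13 (-9.099999999999998, -36, 107) [287.2 164.7]
d2 13 (-13, -36, 66) [285.6 173.7]
d2 13 (3.700000000000003, 64, 101.5) [280.9 148.9]
d2 13 (-9.099999999999998, 64, 107) [277.7 148.3]
d2 13 (-13, 64, 66) [276.4 157.2]
```

View pics/c4.png

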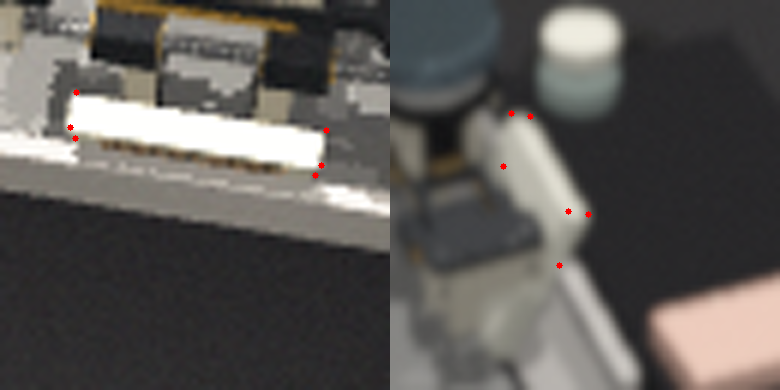

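```bash
cat >> h.py <<'E'
def rep(f=None):
    F=[]; 
    for _ in range(5): F.append(robot.current_contact_force()); robot.sleep(.02)
    print(f,round(robot.current_t(),2),U(robot.current_tcp_pos()).round(1),np.round(R.from_euler('z',-YAW).apply(np.mean(F,0)),1),flush=True)
    return np.mean(F,0)
E
python3 - <<'E'
from h import *
o=tool(np.radians(5))
p=U(robot.current_tcp_pos())
robot.move_linear(W(p[0],14,5.5),ori=o,speed=20); rep()
x=p[0]
for i in range(8):
    x+=2
    f=robot.move_linear(W(x,14,5.5),ori=o,speed=10,f_stop=6); F=rep(f)
    if f or np.linalg.norm(F)>9: break
E
```

```text
None 12.28 [-61.6  14.    5.4] [-0.7  0.3  0.9]
True 12.62 [-62.   14.3   4.3] [-0.2  0.1  0.2]
```

```bash
python3 - <<'E'
from h import *
o=tool(np.radians(5))
robot.move_linear(W(-62,14,5.5),ori=o,speed=20); rep()
for x in(-61.2,-60.4,-59.8,-59.2):
    robot.move_linear(W(x,14,5.5),ori=o,speed=8)
    F=rep()
    if np.linalg.norm(F)>5.5: break
robot.sleep(.4); rep()
grab('side','d3');grab('scene','s3')
out=[]
for n,(x,y) in(('s3',(248,225)),('d3',(258,130))):
    d=pickle.load(open(f'pics/{n}.pkl','rb'))
    out.append(cv2.resize(d['img'][y:y+65,x:x+65],None,fx=6,fy=6,interpolation=cv2.INTER_CUBIC))
cv2.imwrite('pics/c5.png',np.hstack(out))
E
```

```text
None 12.95 [-61.9  14.    5.5] [-0.1 -0.2  0.3]
None 13.28 [-61.5  14.    5.4] [-1.7  0.2  0.4]
None 13.62 [-61.2  14.1   5.2] [-4.5 -0.3  1.5]
None 13.95 [-61.1  14.1   5.2] [-6.8 -0.4  3.2]
None 14.43 [-61.1  14.1   5.2] [-6.3 -0.6  3.1]
```

View pics/c5.png

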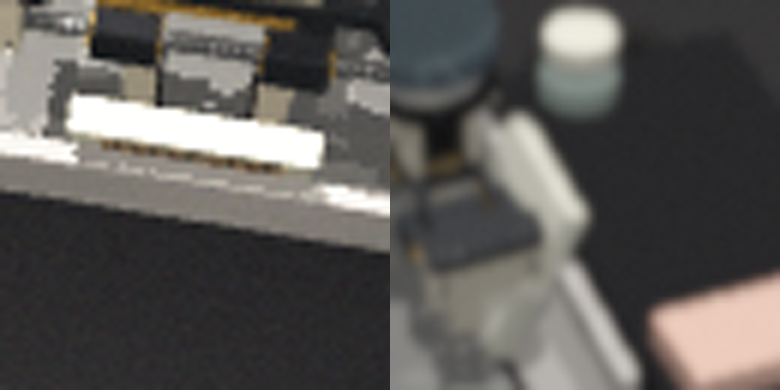

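It is stopped rigidly: 6.8 N and no movement, and the face strips are just visible above the drawer edge, which fits about 66° lean. I held it there for over 0.4 s. Now I release, go over the top and look again.

```bash
python3 - <<'E'
from h import *
robot.move_linear(W(-64,14,5.5),speed=20)
robot.move_linear(W(-125,14,8),speed=100)
grab('side','d4');grab('scene','s4')
robot.move_linear(W(-125,14,195),ori=tool(0),speed=150); rep()
grab('side','d5');grab('scene','s5')
out=[]
for n,(x,y) in(('s4',(248,225)),('d4',(258,130))):
    d=pickle.load(open(f'pics/{n}.pkl','rb'))
    out.append(cv2.resize(d['img'][y:y+65,x:x+65],None,fx=6,fy=6,interpolation=cv2.INTER_CUBIC))
cv2.imwrite('pics/c6.png',np.hstack(out))
E
```

```text
None 17.23 [-125.6   14.1  194.1] [ 0.   0.3 -0. ]
```

View pics/c6.png

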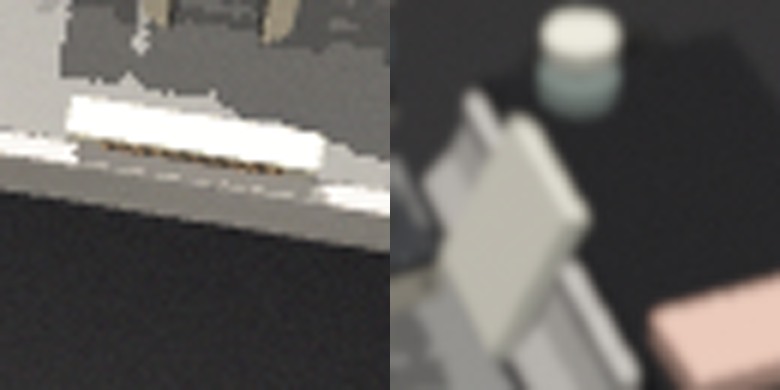

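Released, the tile stays leaning in place: top edge at scene crop (70–320, 95–165), strips facing the drawer. Next I go behind it and tip it.

```bash
python3 - <<'E'
from h import *
d=pickle.load(open('pics/d4.pkl','rb')); print('foot corner',U(onz(d,276.3,189.2,3)).round(1),U(onz(d,276.3,189.2,8)).round(1))
robot.move_linear(W(40,14,195),ori=tool(0),speed=180)
print(robot.move_linear(W(40,14,78),speed=100,f_stop=8)); rep()
print(robot.move_linear(W(-20,14,78),speed=35,f_stop=7)); rep()
f=robot.move_linear(W(-60,14,80),speed=40,f_stop=7); rep(f)
robot.sleep(.5)
grab('side','d6');grab('scene','s6')
k=[cv2.resize(cv2.imread(f'pics/{n}.png')[y:y+130,180:380],(400,260)) for n,y in(('s6',160),('d6',110))]
cv2.imwrite('pics/c7.png',np.hstack(k))
E
```

```text
foot corner [-48.3 -40.3   3. ] [-50.2 -45.2   8. ]
False
None 19.8 [40.6 13.9 79. ] [ 0.2 -0.3  0.1]
False
None 21.75 [-19.9  14.   77.9] [ 0.1 -0.  -0.1]
False 22.98 [-59.8  14.   80. ] [ 0.2  0.  -0.4]
```

View pics/c7.png

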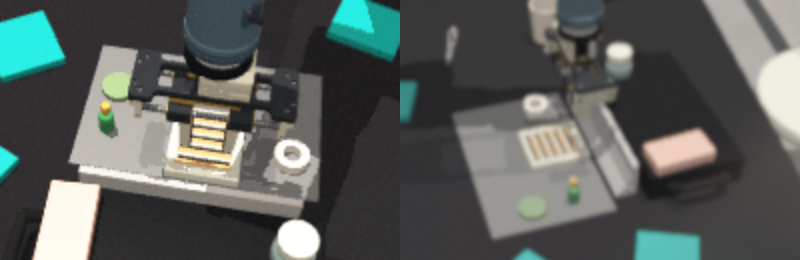

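The tile now lies face up on the mat, strips visible at side crop (550,145). I'll retreat and check that it lies flat.

```bash
python3 - <<'E'
from h import *
robot.move_linear(W(-60,14,220),speed=150)
robot.move_ptp(W(-160,200,260),tool(0)); rep()
for n,t,r in(('scene','s7',(250,180,330,262)),('side','d7',(220,150,300,215))):
    d=grab(n,t); h=cv2.cvtColor(d['img'],cv2.COLOR_BGR2HSV); x0,y0,x1,y1=r
    m=np.zeros(h.shape[:2],np.uint8); m[y0:y1,x0:x1]=(h[y0:y1,x0:x1,2]>205)*255
    m=cv2.morphologyEx(m,cv2.MORPH_CLOSE,np.ones((5,5)))
    c=max(cv2.findContours(m,0,2)[0],key=cv2.contourArea)
    q=np.array([U(onz(d,*p[0],17))[:2] for p in c],np.float32); print(n,cv2.minAreaRect(q))
k=[cv2.resize(cv2.imread(f'pics/{n}.png')[y:y+130,180:380],(400,260)) for n,y in(('s7',160),('d7',110))]
cv2.imwrite('pics/c8.png',np.hstack(k))
E
```

```text
None 25.62 [-159.3  198.7  259.3] [ 0.6 -0.2  0.2]
scene ((-95.96747589111328, 39.61140441894531), (209.52090454101562, 134.28890991210938), 89.27648162841797)
side ((-110.38459777832031, 10.573986053466797), (101.81019592285156, 109.62845611572266), 89.46466064453125)
```

View pics/c8.png

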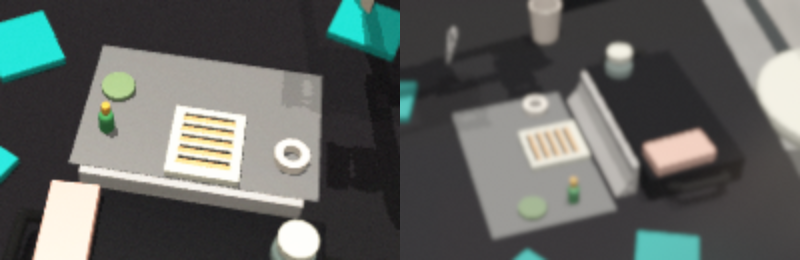

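The tile is flat and face up at about unit (−108, 11), with 110 × 102 mm measured in the side view. The scene-view fit had run together with the drawer, so I ignore it. The bystanders have not moved.

```bash
python3 -c "
from h import *
robot.sleep(.5); print(robot.hand_in(), robot.current_t())"
```

```text
the job is handed in; nothing more can be done
the job is handed in; nothing more can be done
```

The white tile was pushed home against the drawer front (about 7 N measured), tipped back to lie flat and face up on the mat with the other things where they were, and the job was handed in at about 26 s; no verdict was returned.

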